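# Clip the recipe card up and hold the second clip open for a note

## Task

Take the red spring clip off the tea box and clip it upright onto the left third of the recipe board's top edge, pushed well down so that its jaws pinch card and board, and let go of it. Then take the blue clip and, squeezing it open, lower it upright over the right third of the same edge, and finish while still holding it there wide open, its jaw pads down past the edge, one in front of the board and one behind, touching neither, so that I can slip a note in. Leave the other things on the bench where they stand.

Things in the scene. Friction and masses are not known exactly. Their poses are not given: they have to be found in the camera images.
- recipe_board: Recipe card (picture of a bowl) on a dark backing board, upright in a pale oak foot, fixed. Card plus board 6 mm thick (x), 230 mm wide (y), top edge 175 mm above the bench; foot 76 x 200 x 28 mm high. Origin: centre of the underside, mid-thickness. -x is the card side and roughly faces the robot; +y is the LEFT end as the robot sees the card; z up.
- top_edge (a point): Middle of the recipe board's top edge, 175 mm above its origin, axes as the board. Left third of the edge: local y 0.038 to 0.115; right third: y -0.115 to -0.038.
- tea_box: Open pale wooden box, fixed, 110 (x) x 180 (y) x 90 mm high, walls 5 mm, three tea packets (50 mm high) inside. Origin: centre of the underside; -x wall is towards the robot. The clips start pinched upright on that wall, pin over its middle (local x -0.0525), one 30-60 mm to each side of y = 0; which is where varies.
- red_clip: Red spring clip, 48 g: two sprung levers on a steel pin (5 mm radius). Origin: middle of the pin; y along the pin, z up along the handles, x from lever to lever. 24 mm wide (y). Jaw pads reach 34 mm below the pin, handles 54 mm above it. At the start it is pushed right down, its pin resting on the box rim; the handles are about 52 mm apart over their backs at the top.
- red_mouth (a point): Midway between the red clip's jaw pads (9 mm high), 30 mm below its pin; axes as the clip. On an edge, the pin's underside is what bottoms out.
- red_front (a joint): How far each lever of the red clip is open (both alike): 0 shut, 0.05 on the box wall, 0.06 on the recipe board, 0.28 rad at the firm stop: handles then upright, parallel, 28 mm over their backs, jaws 19 mm apart. Squeezing the handles opens it: some 7 N near their tops to start, 11 N fully open, 15-18 N lower down; grip with 25 N or more.
- blue_clip: Blue spring clip, the same as the red one in size, axes, mass and spring.
- blue_mouth (a point): Point midway between the blue clip's two jaw pads, 30 mm below its pin; axes as the clip.
- blue_front (a joint): How far each lever of the blue clip is open, as for the red one: 0 shut, 0.28 rad fully open at the stop.
- mug: Red enamel mug, 84 mm across, 85 mm high, loose bystander. Origin: centre of the underside.
- kettle: Stainless camp kettle with bail handle, 168 mm across, 170 mm high, loose bystander. Origin: centre of the underside.
- salt_jar: Glass salt jar, 64 mm across, 100 mm high, loose bystander. Origin: centre of the underside.
- bowl: Blue bowl, 110 mm across, 50 mm high, loose bystander. Origin: centre of the underside.
- spice_tin: Small spice tin with a pale label, 56 mm across, 75 mm high, loose bystander. Origin: centre of the underside.
Not all that is in view belongs to the job. Of the things that look like the red_clip, the smallest one is meant.

How it is judged:
On the way, in this order (a step that is already met when the one before it is completed fails the run):
1. the red clip pinches the left third of the recipe board's top edge, upright and let go (y of red_mouth in the frame of top_edge between 0.036 and 0.115 m and x of red_mouth in the frame of top_edge between -0.006 and 0.006 m and z of red_mouth in the frame of top_edge between -0.03 and -0.005 m and angle between red_clip's own z axis and vertical below 0.25 rad and angle between the y axis of red_clip and the y axis of recipe_board, either way round below 0.25 rad and contact force between red_clip and recipe_board above 4 N and contact force between the fingers and red_clip below 0.1 N and value of joint red_front below 0.14 rad and linear speed of red_clip below 0.02 m/s), for 0.3 s.
2. the blue clip, held open in the fingers, straddles the right third of the top edge without touching the board (y of blue_mouth in the frame of top_edge between -0.115 and -0.036 m and x of blue_mouth in the frame of top_edge between -0.006 and 0.006 m and z of blue_mouth in the frame of top_edge between -0.03 and -0.005 m and angle between blue_clip's own z axis and vertical below 0.25 rad and angle between the y axis of blue_clip and the y axis of recipe_board, either way round below 0.25 rad and value of joint blue_front above 0.2 rad and contact force between the fingers and blue_clip above 5 N and contact force between blue_clip and recipe_board below 0.2 N and contact force between blue_clip and tea_box below 0.2 N and linear speed of blue_clip below 0.03 m/s), for 0.3 s.
At the end, for the whole second after the job is handed in: Red: let go, pinching the board (>4 N). Blue: in the fingers (>5 N), open >0.20 rad, touching neither board nor box (<0.2 N). Each mouth: in its third (36-115 mm from the middle), within 6 mm of the mid-plane, 5-30 mm below the edge, within 0.25 rad of upright and square (all of step 1 and all of step 2); the arm keeps its last pose, push and grip.
It fails at once if the mug is knocked more than 20 mm from its place (distance of mug from where it was at the start of the episode above 0.02 m).
It fails at once if the kettle is knocked more than 20 mm from its place (distance of kettle from where it was at the start of the episode above 0.02 m).
It fails at once if the salt jar is knocked more than 20 mm from its place (distance of salt_jar from where it was at the start of the episode above 0.02 m).
It fails at once if the bowl is knocked more than 20 mm from its place (distance of bowl from where it was at the start of the episode above 0.02 m).
It fails at once if the spice tin is knocked more than 20 mm from its place (distance of spice_tin from where it was at the start of the episode above 0.02 m).
It also fails if it takes over 48 s, if anything falls off the work surface, if the arm or the gripper's body presses on something with over 40 N, if the wrist force passes 120 N, or if a joint passes its speed limit or range.

## Robot

A 7-joint arm with a two-finger parallel gripper is mounted at the origin on the work surface. World frame = base frame: x ahead of the robot, y to its left, z up, the work surface at z = 0. Lengths are in m, angles in rad, forces in N, time in s.
With the tool pointing down it reaches from about 0.425 to 0.925 m from the base axis. Payload 6.8 kg.
Tool frame: the origin (TCP) lies midway between the tips of the shut fingers; the grasp point (between the pads) lies 19 mm behind it; z points along the fingers, y is the line along which they close (so a half turn about z gives the same grasp; the last joint's range is limited). The gripper opens to 85 mm and grips with 20 to 120 N. Pads are 22 mm wide; open, the fingers measure 114 mm over their backs; the gripper's body (76 mm by 85 mm) begins 54 mm behind the grasp point. The pads swing forward as they close: fully open they stand 13 mm farther back than shut.
Start: joints at [-1.349, 0.477, 0.022, 1.555, -0.011, 1.109, -0.083], TCP at [0.219, 0.639, 0.231] pointing down, gripper open.
Joint ranges: [-2.96, 2.96], [-0.34, 2.1], [-1.41, 1.46], [0.24, 2.44], [-1.37, 4.51], [0.17, 1.92], [-2.96, 2.96]. Speed limits (rad/s): [2.39, 2.39, 3.14, 3.14, 3.14, 3.14, 3.14].

## Interface

Orientations are given as a unit quaternion [w, x, y, z].
In Python, from station import * gives the robot as it stands.
- The arm moves only by the shell command python3 -m creep 'ROWS' [FORCE]. ROWS is JSON, a list of rows, each a list of 7 numbers: the gripper command: -1 is shut, 1 is fully open, values between are in proportion, then the shift along the world's x, y, z in mm, then the turn, a rotation vector about the world's x, y, z in rad. A call has 1 to 5 rows; each row shifts and turns the commanded pose from where the row before left it; what a row does not reach is not made up. A row lasts 1/8 s, in which the tool goes at most 62.5 mm and 10.7 degrees, less where a joint would pass 70% of its speed; a pose out of reach is approached as far as the arm can. A call is refused whole if a number of a shift passes 62.5 or a number of a turn 0.188, either way. A call with a gripper value outside its range is refused whole. The fingers move at their own pace and stop on an object; FORCE is the grip in N (left out, the last holds). Time passes only in rows, so rows that do not move let the fingers close. It gives the time, the measured TCP pose, the force, the opening and the grip force at its end, in the units of the state.
- get_obs(): the state, without advancing time (a new reading comes with each control period).
- read_camera(name): name is "scene" or "top" or "wrist"; returns (picture, depth): 400x640x3 uint8, red, green, blue; 400x640 float32, m along the optical axis (not along the pixel's ray), 0 where there is no reading.
- camera_params(name): a dict with "intrinsics" (3x3 intrinsics, pixels), "cam_to_world" (4x4, takes a point from camera to world coordinates); the wrist camera has in their place "mount" (4x4, takes a point from camera to tool coordinates, whose origin is the TCP and whose axes are the flange's). Camera axes: x right, y up, looking along -z (the intrinsics and any distortion apply to the point x, -y, -z); pixel columns grow to the right and rows downward; lengths in m; the calibration is good to about 2 mm. A picture is of the moment at which its call begins: read the wrist's pose just before it. camera_params takes no time and is no camera call.
- hand_in(): hands the job in; it is judged then, once.
The state is a dict: "t": time; "q": joint angles; "joint_vel": joint speeds; "joint_torque": joint torques, N m; "eef_pos": TCP position; "tool_rot": TCP orientation; "contact_force": force on the tool from outside, world axes, zero at the start; "torque": the same for the moment, N m; "gripper_width": opening from 0.0 (shut) to 1.0 (fully open); "grasp_force": force on a finger pad.
Only numpy, scipy, OpenCV 4.12 (cv2) and the standard library are available. Lean on these libraries where they do the work, as an engineer would, in place of code of your own. Each camera call takes 0.05 s, during which the arm holds its last target. There are 200 camera calls.

## Working session

There is one attempt and no reset: what is moved stays moved. The work goes in short steps, Python scripts to look and compute and a shell command to move; the robot and the scene stay as the last step left them, time stands still between calls to the robot, and variables do not carry over. Pictures are saved under pics/ and viewed, at most 10 in all, crops included, and the job is handed in when it is done.

```bash
mkdir -p pics; ls; python3 - <<'E'
from station import *
import numpy as np, cv2
o=get_obs(); print({k:np.round(v,3).tolist() for k,v in o.items()})
for n in("scene","top"):
    im,d=read_camera(n); np.savez(n+".npz",im=im,d=d); cv2.imwrite(f"pics/{n}.png",im[:,:,::-1])
    p=camera_params(n); print(n,{k:np.round(v,3).tolist() if not isinstance(v,(str,dict)) else v for k,v in p.items()})
print(camera_params("wrist"))
E
```

```text
pics
{'t': 0.0, 'q': [-1.349, 0.478, 0.022, 1.556, -0.011, 1.109, -0.083], 'joint_vel': [0.001, 0.001, -0.002, -0.002, 0.002, 0.0, -0.001], 'joint_torque': [0.001, -59.647, 1.609, -28.119, 0.013, 0.009, -0.0], 'eef_pos': [0.218, 0.638, 0.23], 'tool_rot': [-0.0, 0.164, 0.986, -0.001], 'contact_force': [0.037, 0.019, -0.068], 'torque': [0.046, -0.025, 0.026], 'grasp_force': 0.0, 'gripper_width': 0.999}
scene {'intrinsics': [[365.788, 0.0, 320.246], [0.0, 365.788, 198.754], [0.0, 0.0, 1.0]], 'cam_to_world': [[0.831, -0.295, 0.472, 1.085], [0.557, 0.434, -0.708, -0.791], [0.004, 0.851, 0.525, 0.718], [0.0, 0.0, 0.0, 1.0]]}
top {'intrinsics': [[423.187, 0.0, 321.523], [0.0, 423.187, 207.261], [0.0, 0.0, 1.0]], 'cam_to_world': [[0.121, 0.973, -0.198, 0.299], [-0.993, 0.118, -0.024, 0.001], [-0.0, 0.199, 0.98, 1.479], [0.0, 0.0, 0.0, 1.0]]}
{'intrinsics': array([[299.48078995,   0.        , 320.20002545],
       [  0.        , 299.48078995, 201.23615889],
       [  0.        ,   0.        ,   1.        ]]), 'mount': array([[-1.05186421e-03,  9.57635303e-01,  2.87981805e-01,
         7.31874369e-02],
       [ 9.99999437e-01,  9.67846063e-04,  4.34124860e-04,
        -2.22119174e-04],
       [ 1.37011236e-04,  2.87982100e-01, -9.57635782e-01,
        -1.42598352e-01],
       [ 0.00000000e+00,  0.00000000e+00,  0.00000000e+00,
         1.00000000e+00]])}
```

View pics/scene.png

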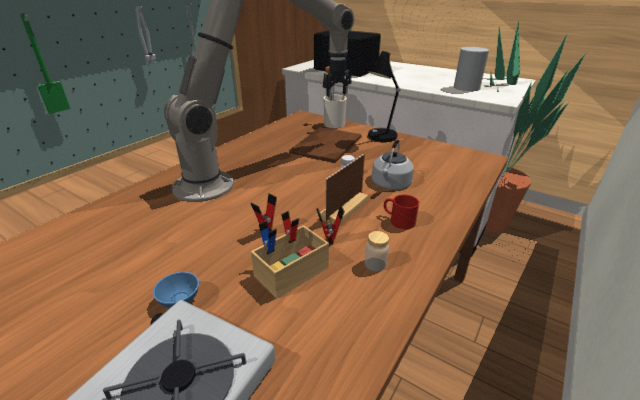

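View pics/top.png

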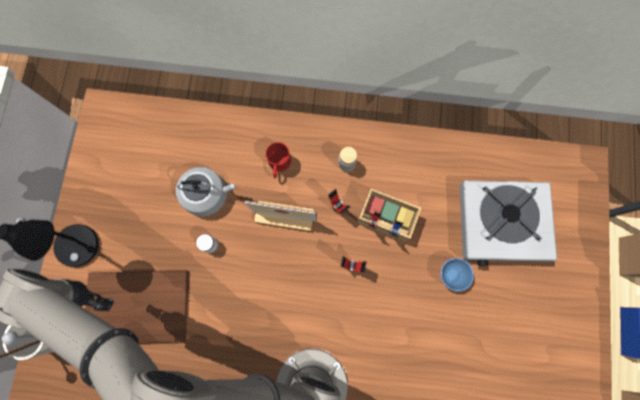

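The scene view shows three red clip-like things: (290,226) on the box's near wall, (265,213) on the bench in front of the box, and (332,225) beyond the box. In the top view they are at (376,213), (353,266) and (339,202). The one on the box wall fits, because it is the smallest and it is pinched next to the blue clip. I'll confirm with an enlarged crop and measure.

```bash
cat > h.py <<'E'
import numpy as np, cv2
from station import *
from scipy.spatial.transform import Rotation as R
def cloud(n,im,d,T=None):
    p=camera_params(n);K=p["intrinsics"]
    v,u=np.indices(d.shape)
    P=np.stack([(u-K[0,2])/K[0,0]*d,-(v-K[1,2])/K[1,1]*d,-d],-1)
    T=p["cam_to_world"] if T is None else T
    W=P@T[:3,:3].T+T[:3,3]; W[d<=0]=np.nan
    return W
def wristT(o):
    w=o["tool_rot"];T=np.eye(4);T[:3,:3]=R.from_quat([w[1],w[2],w[3],w[0]]).as_matrix();T[:3,3]=o["eef_pos"]
    return T@camera_params("wrist")["mount"]
def hsvmask(im,c):
    h=cv2.cvtColor(im,cv2.COLOR_RGB2HSV).astype(int);H,S,V=h[...,0],h[...,1],h[...,2]
    if c=="red": return ((H<5)|(H>172))&(S>150)&(V>60)
    if c=="blue": return (H>105)&(H<130)&(S>140)&(V>50)
def blobs(m,W,minA=12):
    n,l,s,c=cv2.connectedComponentsWithStats(m.astype(np.uint8))
    for i in range(1,n):
        if s[i,4]>=minA:
            p=W[l==i];p=p[~np.isnan(p[:,0])]
            if len(p): print(c[i].round(0),s[i,4],"med",np.median(p,0).round(3),"min",p.min(0).round(3),"max",p.max(0).round(3))
E
python3 - <<'E'
from h import *
for n in("scene","top"):
    z=np.load(n+".npz");W=cloud(n,z["im"],z["d"]);print(n)
    for c in("red","blue"): print(c);blobs(hsvmask(z["im"],c),W)
    np.save(n+"W.npy",W)
    g=W[...,2]
    if n=="top":
        # board top & box rim points
        m=(g>.16)&(g<.19);s=np.zeros_like(m);s[190:240,235:330]=1;p=W[m&s]
        c=p.mean(0);print("board",len(p),c,p.min(0),p.max(0),cv2.minAreaRect((p[:,:2]*1000).astype(np.float32)))
        m=(g>.08)&(g<.1);s=np.zeros_like(m);s[180:250,350:430]=1;p=W[m&s]
        print("box",len(p),cv2.minAreaRect((p[:,:2]*1000).astype(np.float32)))
a=np.load("scene.npz")["im"][185:300,230:390,::-1];b=np.load("top.npz")["im"][180:280,230:430,::-1]
cv2.imwrite("pics/crop1.png",np.vstack([cv2.resize(a,(480,345),interpolation=2),cv2.resize(b,(480,240),interpolation=2)]))
E
```

```text
scene
red
[403. 211.] 821 med [0.756 0.185 0.055] min [0.679 0.165 0.001] max [0.797 0.255 0.09 ]
[270. 213.] 133 med [ 0.412 -0.069  0.067] min [ 0.391 -0.196  0.014] max [ 0.514 -0.058  0.136]
[260. 218.] 66 med [ 0.407 -0.112  0.069] min [ 0.387 -0.207  0.035] max [ 0.512 -0.096  0.148]
[335. 227.] 104 med [ 0.621 -0.012  0.058] min [ 0.602 -0.024  0.014] max [0.636 0.006 0.093]
[290. 229.] 158 med [ 0.557 -0.144  0.105] min [ 0.53  -0.157  0.069] max [ 0.57  -0.125  0.129]
[325. 230.] 54 med [ 0.603 -0.038  0.054] min [ 0.579 -0.052  0.017] max [ 0.611 -0.014  0.091]
[303. 251.] 22 med [ 0.6   -0.151  0.052] min [ 0.59  -0.164  0.048] max [ 0.611 -0.136  0.054]
blue
[268. 239.] 177 med [ 0.538 -0.216  0.107] min [ 0.51  -0.23   0.066] max [ 0.553 -0.195  0.13 ]
top
red
[278. 157.] 554 med [0.761 0.214 0.028] min [ 0.676  0.17  -0.006] max [0.793 0.252 0.093]
[334. 199.] 59 med [ 0.617 -0.003  0.073] min [ 0.602 -0.017  0.039] max [0.63  0.011 0.103]
[341. 208.] 37 med [ 0.59  -0.03   0.062] min [ 0.573 -0.045  0.014] max [ 0.608 -0.014  0.101]
[375. 217.] 32 med [ 0.563 -0.142  0.114] min [ 0.558 -0.152  0.024] max [ 0.587 -0.133  0.136]
[346. 264.] 44 med [ 0.405 -0.068  0.07 ] min [ 0.391 -0.079  0.027] max [ 0.419 -0.058  0.108]
[358. 267.] 65 med [ 0.399 -0.107  0.07 ] min [ 0.384 -0.117  0.034] max [ 0.416 -0.096  0.102]
blue
[397. 226.] 26 med [ 0.544 -0.215  0.119] min [ 0.539 -0.224  0.093] max [ 0.549 -0.208  0.136]
[631. 332.] 857 med [ 0.299 -1.411 -0.516] min [ 0.194 -1.42  -0.584] max [ 0.403 -1.397 -0.445]
board 204 [0.54782697 0.16364405 0.1722475 ] [0.54108496 0.05178462 0.16008266] [0.55506368 0.27903417 0.18309145] ((548.534912109375, 165.3729248046875), (227.517333984375, 7.80341100692749), 88.12525177001953)
box 356 ((585.2755126953125, -192.98214721679688), (182.38555908203125, 118.56456756591797), 76.22114562988281)
```

View pics/crop1.png

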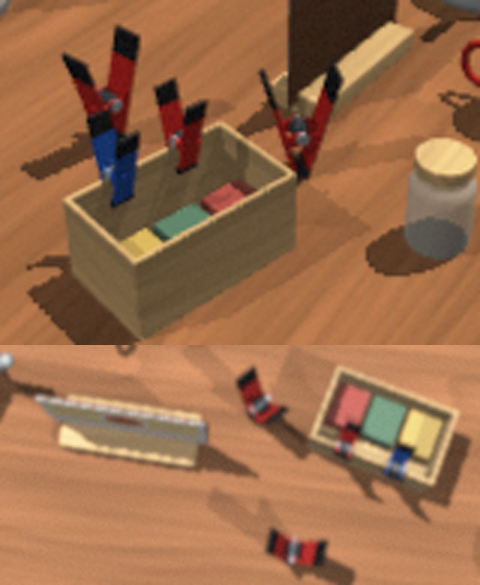

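The crop confirms it: the clip on the box wall beside the blue one is clearly smaller than the two red ones standing on the bench. I'll move above it, rotating as I go.

```bash
python3 -m creep '[[1,0,0,60,0,0,0],[1,20,-20,50,0,0,-0.185],[1,35,-45,0,0,0,-0.185],[1,35,-45,0,0,0,-0.185],[1,35,-45,0,0,0,-0.185]]' 30
python3 -m creep '[[1,35,-48,0,0,0,-0.185],[1,35,-48,0,0,0,-0.185],[1,35,-48,0,0,0,-0.185],[1,35,-48,0,0,0,-0.185],[1,35,-48,0,0,0,0]]'
python3 -m creep '[[1,5,-58,0,0,0,0],[1,5,-58,0,0,0,0],[1,5,-58,0,0,0,0],[1,5,-58,0,0,0,0],[1,5,-58,0,0,0,0]]'
python3 -m creep '[[1,0,-40,-45,0,0,0],[1,0,-40,-45,0,0,0],[1,0,0,0,0,0,0]]'
cat > look.py <<'E'
from h import *
import sys
o=get_obs();T=wristT(o);im,d=read_camera("wrist");W=cloud("wrist",im,d,T)
np.savez(sys.argv[1]+".npz",im=im,W=W,T=T);cv2.imwrite(f"pics/{sys.argv[1]}.png",im[:,:,::-1])
q=o["tool_rot"];M=R.from_quat([q[1],q[2],q[3],q[0]]).as_matrix()
print("tcp",o["eef_pos"],"ytool deg",np.degrees(np.arctan2(M[1,1],M[0,1])),"ztool",M[:,2].round(3))
for c in("red","blue"): print(c);blobs(hsvmask(im,c),W,60)
g=W[...,2]
m=(g>.083)&(g<.097)&(W[...,1]<-.07)&(W[...,0]>.45);h=cv2.cvtColor(im,cv2.COLOR_RGB2HSV);m&=(h[...,0]>8)&(h[...,0]<32)
if m.sum()>50: print("rim",m.sum(),cv2.minAreaRect((W[m][:,:2]*1000).astype(np.float32)))
E
python3 look.py w1
```

```text
t: 0.72
eef_pos: [0.3444, 0.4819, 0.341]
tool_rot: [-0.0, 0.512, 0.859, -0.0]
contact_force: [0.9, 0.4, 0.5]
gripper_width: 1.002
grasp_force: 0.0
t: 1.35
eef_pos: [0.5192, 0.242, 0.3411]
tool_rot: [-0.0, 0.787, 0.617, -0.0]
contact_force: [0.8, 0.1, 0.1]
gripper_width: 1.001
grasp_force: 0.0
t: 1.98
eef_pos: [0.5432, -0.0481, 0.3412]
tool_rot: [-0.0, 0.786, 0.618, 0.0]
contact_force: [-0.0, -0.1, 0.3]
gripper_width: 0.997
grasp_force: 0.0
t: 2.35
eef_pos: [0.5402, -0.1296, 0.248]
tool_rot: [-0.002, 0.788, 0.615, -0.003]
contact_force: [-0.5, 0.7, 0.2]
gripper_width: 0.998
grasp_force: 0.0
tcp [ 0.54024345 -0.12963423  0.247982  ] ytool deg -14.058572361330787 ztool [-0.007 -0.001 -1.   ]
red
[368.  36.] 1136 med [ 0.618 -0.004  0.073] min [ 0.597 -0.025  0.   ] max [0.634 0.012 0.098]
[347.  73.] 459 med [ 0.593 -0.03   0.059] min [ 0.574 -0.047 -0.   ] max [ 0.614 -0.007  0.097]
[193. 155.] 538 med [ 0.415 -0.07   0.062] min [ 0.389 -0.085  0.012] max [ 0.425 -0.059  0.1  ]
[387. 170.] 1536 med [ 0.614 -0.14   0.05 ] min [ 0.584 -0.172  0.018] max [ 0.651 -0.115  0.053]
[199. 188.] 878 med [ 0.405 -0.106  0.066] min [ 0.385 -0.118  0.012] max [ 0.42  -0.088  0.097]
[320. 194.] 345 med [ 0.538 -0.134  0.104] min [ 0.53  -0.148  0.066] max [ 0.548 -0.124  0.13 ]
[345. 194.] 357 med [ 0.562 -0.141  0.106] min [ 0.55  -0.176  0.006] max [ 0.57  -0.13   0.128]
blue
[320. 259.] 318 med [ 0.519 -0.203  0.101] min [ 0.512 -0.22   0.067] max [ 0.529 -0.195  0.131]
[342. 261.] 344 med [ 0.542 -0.212  0.102] min [ 0.53  -0.225  0.068] max [ 0.551 -0.203  0.13 ]
rim 2469 ((589.4068603515625, -193.84439086914062), (180.71444702148438, 110.31314086914062), 74.9936752319336)
```

View pics/w1.png

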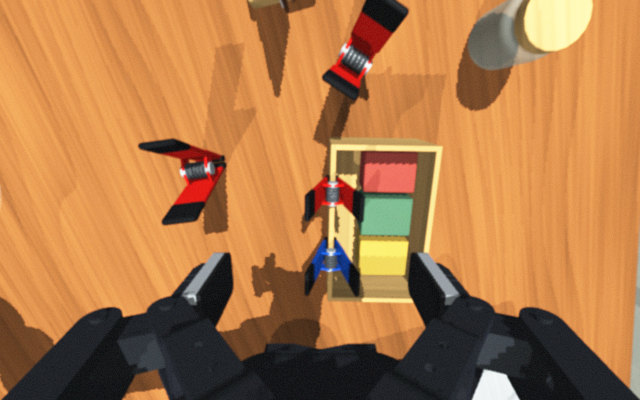

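The picture shows the red clip's pin at (333,194), the blue clip's pin at (331,260) and the box rim from (331,140) to (440,300). Casting rays through the pins onto the pin-top height.

```bash
python3 - <<'E'
from h import *
z=np.load("w1.npz");T=z["T"];K=camera_params("wrist")["intrinsics"]
for n,u,v in(("red",333,193),("blue",331,260)):
    r=T[:3,:3]@[(u-K[0,2])/K[0,0],-(v-K[1,2])/K[1,1],-1]
    p=T[:3,3]+r*(.099-T[2,3])/r[2]
    a=np.radians(-15);ex=np.array([np.cos(a),np.sin(a)]);ey=np.array([-ex[1],ex[0]])
    c=np.array([.5894,-.1938]);print(n,p.round(4),"local",(p[:2]-c)@ex,(p[:2]-c)@ey, "cloud",z["W"][v-1:v+2,u-1:u+2,:].mean((0,1)).round(4))
# board in top view
W=np.load("topW.npy");m=(W[...,2]>.165)&(W[...,2]<.185);s=np.zeros_like(m);s[190:240,235:330]=1
p=W[m&s];print(cv2.fitLine((p[:,:2]*1000).astype(np.float32),cv2.DIST_HUBER,0,.01,.01).ravel())
E
```

```text
red [ 0.5503 -0.1387  0.099 ] local -0.05198293557174628 0.043118011012351 cloud [ 0.5504 -0.1379  0.1018]
blue [ 0.5309 -0.2112  0.099 ] local -0.0520600835430852 -0.03191792161934971 cloud [ 0.5311 -0.2096  0.1019]
[3.7784714e-02 9.9928588e-01 5.4791571e+02 1.6545908e+02]
```

```bash
python3 -m creep '[[1,5,-5,-40,0,0,-0.016],[1,5,-4,-45,0,0,0],[1,0,0,-30,0,0,0],[1,0,0,-21,0,0,0],[1,0,0,0,0,0,0]]' 35
python3 -m creep '[[-1,0,0,0,0,0,0],[-1,0,0,0,0,0,0],[-1,0,0,0,0,0,0],[-1,0,0,0,0,0,0],[-1,0,0,0,0,0,0]]' 35
python3 -m creep '[[-1,0,0,0,0,0,0],[-1,0,0,0,0,0,0],[-1,0,0,0,0,0,0]]' 35
```

```text
t: 3.02
eef_pos: [0.5537, -0.1336, 0.1149]
tool_rot: [-0.001, 0.791, 0.612, -0.0]
contact_force: [0.1, -0.2, 0.4]
gripper_width: 1.0
grasp_force: 0.0
t: 3.65
eef_pos: [0.5561, -0.136, 0.1175]
tool_rot: [0.002, 0.791, 0.611, 0.002]
contact_force: [1.3, 0.1, 5.7]
gripper_width: 0.308
grasp_force: 41.2
t: 4.03
eef_pos: [0.5562, -0.136, 0.1174]
tool_rot: [0.002, 0.791, 0.611, 0.002]
contact_force: [2.5, -0.3, 5.4]
gripper_width: 0.31
grasp_force: 41.1
```

```bash
python3 -m creep '[[-1,0,0,20,0,0,0],[-1,0,0,40,0,0,0],[-1,0,0,50,0,0,0],[-1,0,0,50,0,0,0],[-1,0,0,50,0,0,0]]'
python3 -m creep '[[-1,0,40,0,0,0,0.056],[-1,0,50,0,0,0,0.056],[-1,0,50,0,0,0,0.056],[-1,0,50,0,0,0,0.055],[-1,0,50,0,0,0,0]]'
python3 -m creep '[[-1,0,40,0,0,0,0],[-1,0,20,0,0,0,0],[-1,0,0,0,0,0,0],[-1,0,0,0,0,0,0]]'
python3 look.py w2; python3 - <<'E'
from h import *
W=np.load("w2.npz")["W"];m=(W[...,2]>.165)&(W[...,2]<.185)&(abs(W[...,0]-.55)<.03)&(abs(W[...,1]-.165)<.13)
p=W[m];print(len(p),p.min(0),p.max(0),cv2.fitLine((p[:,:2]*1000).astype(np.float32),cv2.DIST_HUBER,0,.01,.01).ravel(),cv2.minAreaRect((p[:,:2]*1000).astype(np.float32)))
E
```

```text
t: 4.65
eef_pos: [0.5532, -0.1353, 0.3275]
tool_rot: [0.0, 0.791, 0.611, 0.0]
contact_force: [0.7, 0.5, -0.7]
gripper_width: 0.306
grasp_force: 40.4
t: 5.28
eef_pos: [0.5533, 0.1061, 0.326]
tool_rot: [0.0, 0.718, 0.696, 0.001]
contact_force: [0.6, -0.5, -1.1]
gripper_width: 0.311
grasp_force: 40.4
t: 5.78
eef_pos: [0.5539, 0.1621, 0.3255]
tool_rot: [0.0, 0.719, 0.695, -0.0]
contact_force: [0.6, -0.2, -0.5]
gripper_width: 0.311
grasp_force: 40.4
tcp [0.55392461 0.16214616 0.32553814] ytool deg -2.0066047430872915 ztool [ 0.    -0.001 -1.   ]
red
[468. 123.] 4850 med [0.77  0.213 0.046] min [0.675 0.172 0.001] max [0.794 0.252 0.087]
[320. 244.] 1171 med [0.553 0.166 0.306] min [ 0.526 -0.025 -0.   ] max [0.568 0.17  0.342]
blue
rim 222 ((578.6123657226562, -109.44824981689453), (25.15986442565918, 46.07082748413086), 75.5056381225586)
1204 [0.54313992 0.04954765 0.1728123 ] [0.55715439 0.27909842 0.17792878] [3.8763780e-02 9.9924839e-01 5.5156860e+02 2.0675186e+02] ((549.9058837890625, 164.4130859375), (229.75135803222656, 5.964001655578613), 87.8665771484375)
```

View pics/w2.png

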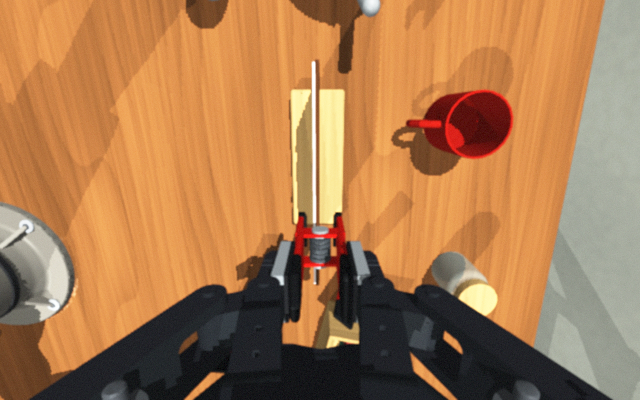

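The view shows the board edge as a thin line from (315,62) to (317,285), and the red clip held open with its pin at about (320,231). Next I'll check the pin's offset from the TCP.

```bash
python3 - <<'E'
from h import *
z=np.load("w2.npz");W=z["W"];im=z["im"]
m=hsvmask(im,"red")&(W[...,2]>.25)&(W[...,2]<.36)&(abs(W[...,0]-.55)<.03)
for a in np.arange(.26,.35,.01):
    p=W[m&(W[...,2]>=a)&(W[...,2]<a+.01)]
    if len(p): print(round(a,3),len(p),p.min(0).round(4),p.max(0).round(4))
h=cv2.cvtColor(im,cv2.COLOR_RGB2HSV);s=np.zeros_like(m);s[222:262,306:334]=1
p=W[s&(h[...,1]<60)&(W[...,2]>.25)];print("pin",len(p),p.min(0),p.max(0),np.median(p,0))
E
```

```text
0.27 64 [0.5395 0.1452 0.2741] [0.5681 0.1677 0.28  ]
0.28 65 [0.5397 0.147  0.28  ] [0.5681 0.1676 0.29  ]
0.29 146 [0.5394 0.1464 0.2902] [0.5681 0.1675 0.3   ]
0.3 427 [0.5388 0.1449 0.3001] [0.5681 0.1685 0.3099]
0.31 158 [0.5402 0.1467 0.3101] [0.5675 0.1687 0.32  ]
0.32 194 [0.5404 0.1461 0.32  ] [0.5672 0.1699 0.3299]
0.33 114 [0.5409 0.1455 0.33  ] [0.567  0.1703 0.3397]
0.34 4 [0.5444 0.1583 0.34  ] [0.5445 0.1597 0.3416]
pin 552 [0.54719247 0.14887509 0.29584938] [0.55904123 0.16846006 0.30878559] [0.55332864 0.1587182  0.3061749 ]
```

```bash
python3 -m creep '[[-1,-1,40,0,0,0,-0.002],[-1,0,43,0,0,0,0],[-1,0,0,-20,0,0,0],[-1,0,0,-20,0,0,0],[-1,0,0,0,0,0,0]]'
python3 -m creep '[[-1,0,0,-20,0,0,0],[-1,0,0,0,0,0,0]]'
```

```text
t: 6.45
eef_pos: [0.5522, 0.2456, 0.2841]
tool_rot: [-0.0, 0.72, 0.694, -0.001]
contact_force: [0.1, 0.2, -0.4]
gripper_width: 0.306
grasp_force: 40.4
t: 6.7
eef_pos: [0.5525, 0.2464, 0.2652]
tool_rot: [-0.0, 0.72, 0.694, -0.001]
contact_force: [-0.4, -0.4, 0.9]
gripper_width: 0.306
grasp_force: 40.4
```

```bash
python3 -m creep '[[-1,0.5,-1,-20,0,0,0],[-1,0,0,-18,0,0,0],[-1,0,0,-15,0,0,0],[-1,0,0,-8,0,0,0],[-1,0,0,0,0,0,0]]'
python3 -m creep '[[-1,0,0,-2,0,0,0],[-1,0,0,0,0,0,0]]'
```

```text
t: 7.32
eef_pos: [0.5534, 0.2467, 0.2046]
tool_rot: [0.0, 0.719, 0.695, 0.0]
contact_force: [-0.1, -0.4, 0.4]
gripper_width: 0.308
grasp_force: 40.5
t: 7.58
eef_pos: [0.5536, 0.2467, 0.2043]
tool_rot: [-0.0, 0.719, 0.695, 0.001]
contact_force: [-4.1, -1.2, 13.1]
gripper_width: 0.306
grasp_force: 42.0
```

The pin has bottomed on the edge (13 N upward), so I'll let go.

```bash
python3 -m creep '[[-0.1,0,0,0,0,0,0],[0.2,0,0,0,0,0,0],[0.5,0,0,0,0,0,0],[1,0,0,0,0,0,0],[1,0,0,0,0,0,0]]'
python3 -m creep '[[1,0,0,0,0,0,0],[1,0,0,30,0,0,0],[1,0,0,50,0,0,0],[1,0,0,45,0,0,0],[1,0,0,0,0,0,0]]'
python3 look.py w3;python3 - <<'E'
from h import *
z=np.load("w3.npz");W=z["W"];im=z["im"]
m=hsvmask(im,"red")&(W[...,2]>.13)&(abs(W[...,0]-.55)<.05)
p=W[m];print(len(p),p.min(0).round(4),p.max(0).round(4),np.median(p,0).round(4))
E
```

```text
t: 8.2
eef_pos: [0.5531, 0.2467, 0.2022]
tool_rot: [-0.0, 0.719, 0.695, -0.0]
contact_force: [0.4, 0.3, -0.6]
gripper_width: 0.999
grasp_force: 0.0
t: 8.82
eef_pos: [0.5551, 0.2471, 0.3315]
tool_rot: [0.001, 0.719, 0.695, 0.004]
contact_force: [0.2, 0.9, -0.8]
gripper_width: 0.997
grasp_force: 0.0
tcp [0.55512961 0.24713742 0.33146314] ytool deg -1.9662734476322126 ztool [ 0.006  0.004 -1.   ]
red
[455. 185.] 4131 med [0.764 0.211 0.046] min [0.675 0.153 0.001] max [0.793 0.253 0.087]
[304. 196.] 346 med [0.54  0.244 0.196] min [0.535 0.231 0.158] max [0.55  0.253 0.22 ]
[329. 195.] 319 med [0.564 0.242 0.192] min [0.554 0.23  0.157] max [0.571 0.252 0.215]
[349. 324.] 687 med [ 0.593 -0.02   0.059] min [ 0.559 -0.097 -0.001] max [0.631 0.258 0.407]
[243. 347.] 362 med [ 0.411 -0.069  0.041] min [ 0.389 -0.099  0.006] max [0.536 0.265 0.417]
blue
675 [0.5336 0.2302 0.1572] [0.5711 0.2645 0.4171] [0.5473 0.2431 0.194 ]
```

View pics/w3.png

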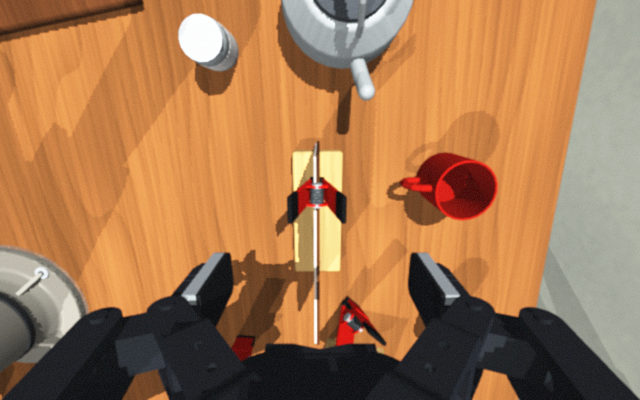

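Red is clipped on upright at (317,195), centred on the edge at local y ≈ 78 mm. Next is blue.

```bash
python3 -m creep '[[1,-3,-50,0,0,0,-0.05],[1,-3,-58,0,0,0,-0.06],[1,-3,-58,0,0,0,-0.06],[1,-3,-58,0,0,0,-0.057],[1,-3,-58,0,0,0,0]]'
python3 -m creep '[[1,-3,-58,0,0,0,0],[1,-3,-58,0,0,0,0],[1,-1,-50,0,0,0,0],[1,0,-11,-40,0,0,0],[1,0,0,-40,0,0,0]]'
python3 -m creep '[[1,0,0,0,0,0,0],[1,0,0,0,0,0,0]]'
```

```text
t: 9.5
eef_pos: [0.537, -0.0369, 0.326]
tool_rot: [-0.001, 0.793, 0.609, -0.001]
contact_force: [1.2, 0.6, -0.3]
gripper_width: 1.001
grasp_force: 0.0
t: 10.12
eef_pos: [0.53, -0.2139, 0.2453]
tool_rot: [-0.0, 0.794, 0.608, -0.001]
contact_force: [0.3, 1.3, -0.4]
gripper_width: 0.998
grasp_force: 0.0
t: 10.38
eef_pos: [0.5314, -0.2124, 0.248]
tool_rot: [0.0, 0.793, 0.609, -0.0]
contact_force: [0.8, 0.0, -0.6]
gripper_width: 1.003
grasp_force: 0.0
```

```bash
python3 -m creep '[[1,2,1,-40,0,0,0],[1,0,0,-45,0,0,0],[1,0,0,-30,0,0,0],[1,0,0,-19,0,0,0],[1,0,0,0,0,0,0]]' 35
python3 -m creep '[[-1,0,0,0,0,0,0],[-1,0,0,0,0,0,0],[-1,0,0,0,0,0,0],[-1,0,0,0,0,0,0],[-1,0,0,0,0,0,0]]' 35
python3 -m creep '[[-1,0,0,0,0,0,0],[-1,0,0,0,0,0,0]]' 35
```

```text
t: 11.0
eef_pos: [0.5334, -0.2112, 0.1134]
tool_rot: [-0.0, 0.793, 0.609, -0.0]
contact_force: [0.3, 0.3, 0.2]
gripper_width: 1.002
grasp_force: 0.0
t: 11.62
eef_pos: [0.5358, -0.2125, 0.1157]
tool_rot: [0.003, 0.793, 0.609, 0.002]
contact_force: [2.3, -1.2, 6.4]
gripper_width: 0.312
grasp_force: 39.1
t: 11.88
eef_pos: [0.5358, -0.2125, 0.1157]
tool_rot: [0.003, 0.793, 0.609, 0.002]
contact_force: [1.7, -0.1, 7.3]
gripper_width: 0.311
grasp_force: 39.1
```

```bash
python3 -m creep '[[-1,0,0,20,0,0,0],[-1,0,0,40,0,0,0],[-1,0,0,50,0,0,0],[-1,0,0,50,0,0,0],[-1,0,0,50,0,0,0]]'
python3 -m creep '[[-1,2,40,0,0,0,0.056],[-1,3,50,0,0,0,0.056],[-1,3,50,0,0,0,0.056],[-1,3,50,0,0,0,0.055],[-1,2,50,0,0,0,0]]'
python3 -m creep '[[-1,0,40,0,0,0,0],[-1,0,20,0,0,0,0],[-1,0,0,0,0,0,0],[-1,0,0,0,0,0,0]]'
python3 look.py w4; python3 - <<'E'
from h import *
z=np.load("w4.npz");W=z["W"];im=z["im"]
m=(W[...,2]>.165)&(W[...,2]<.182)&(abs(W[...,0]-.55)<.01)&(abs(W[...,1]-.165)<.13)
p=W[m];print(len(p),p.min(0),p.max(0),cv2.fitLine((p[:,:2]*1000).astype(np.float32),cv2.DIST_HUBER,0,.01,.01).ravel())
m=hsvmask(im,"blue")&(W[...,2]>.25)&(W[...,2]<.36)&(abs(W[...,0]-.55)<.03)
for a in np.arange(.26,.35,.01):
    p=W[m&(W[...,2]>=a)&(W[...,2]<a+.01)]
    if len(p): print(round(a,3),len(p),p.min(0).round(4),p.max(0).round(4))
h=cv2.cvtColor(im,cv2.COLOR_RGB2HSV);s=np.zeros_like(m);s[222:262,306:334]=1
p=W[s&(h[...,1]<60)&(W[...,2]>.25)];print("pin",len(p),p.min(0),p.max(0),np.median(p,0))
E
```

```text
t: 12.5
eef_pos: [0.5322, -0.2115, 0.3261]
tool_rot: [-0.0, 0.793, 0.609, 0.0]
contact_force: [1.0, -0.6, -0.5]
gripper_width: 0.308
grasp_force: 38.2
t: 13.12
eef_pos: [0.5455, 0.0297, 0.3246]
tool_rot: [0.0, 0.72, 0.693, 0.0]
contact_force: [0.9, 0.5, -0.1]
gripper_width: 0.312
grasp_force: 38.2
t: 13.62
eef_pos: [0.5461, 0.0862, 0.3236]
tool_rot: [0.0, 0.721, 0.692, -0.0]
contact_force: [0.2, -0.1, -0.1]
gripper_width: 0.309
grasp_force: 38.2
tcp [0.54613794 0.08617095 0.32362641] ytool deg -2.3495463640605 ztool [ 0.    -0.001 -1.   ]
red
[306.  13.] 407 med [0.541 0.234 0.191] min [0.534 0.229 0.158] max [0.55  0.25  0.218]
[334.  13.] 398 med [0.564 0.233 0.19 ] min [0.555 0.228 0.158] max [0.571 0.249 0.217]
[480.  59.] 6055 med [0.769 0.214 0.048] min [0.675 0.17  0.001] max [0.794 0.253 0.087]
[367. 225.] 204 med [ 0.61  -0.001  0.058] min [ 0.598 -0.025  0.002] max [0.627 0.014 0.1  ]
[351. 232.] 133 med [ 0.588 -0.017  0.047] min [ 0.56  -0.033  0.   ] max [0.6   0.096 0.329]
[236. 269.] 362 med [ 0.411 -0.067  0.053] min [ 0.392 -0.1    0.005] max [ 0.425 -0.054  0.095]
[
[... 225 characters left out ...]
6071777344), (104.98323822021484, 7.507836818695068), 73.44925689697266)
1345 [0.54002517 0.05180062 0.16515179] [0.55969384 0.25099756 0.18176655] [2.3378702e-02 9.9972665e-01 5.4905115e+02 1.4917606e+02]
0.27 71 [0.5322 0.0745 0.2743] [0.5605 0.0962 0.2797]
0.28 71 [0.5324 0.0782 0.28  ] [0.5607 0.0965 0.2899]
0.29 138 [0.5323 0.0751 0.2901] [0.5608 0.0964 0.3   ]
0.3 424 [0.5322 0.0736 0.3001] [0.561  0.0973 0.3099]
0.31 164 [0.5331 0.0758 0.3101] [0.5602 0.0972 0.3199]
0.32 189 [0.5329 0.078  0.32  ] [0.5598 0.0975 0.3299]
0.33 108 [0.5332 0.0835 0.33  ] [0.56   0.0977 0.3393]
pin 566 [0.53674717 0.07261509 0.29518775] [0.55223844 0.09678375 0.30906426] [0.54616699 0.08605073 0.30564874]
```

The held blue clip is upright. Its centre is at x = 0.5466 and the edge there is at x = 0.547 (local y −79 mm). Lowering 115 mm puts the mouth about 16 mm below the edge.

```bash
python3 -m creep '[[-1,0,0,-20,0,0,0.004],[-1,0,0,-25,0,0,0],[-1,0,0,-20,0,0,0],[-1,0,0,-10,0,0,0],[-1,0,0,0,0,0,0]]'
python3 -m creep '[[-1,0.5,0,-12,0,0,0],[-1,0,0,-12,0,0,0],[-1,0,0,-9,0,0,0],[-1,0,0,-6,0,0,0],[-1,0,0,0,0,0,0]]'
python3 -m creep '[[-1,0,0,0,0,0,0],[-1,0,0,0,0,0,0],[-1,0,0,0,0,0,0]]'
python3 look.py w5|head -1; python3 - <<'E'
from h import *
z=np.load("w5.npz");W=z["W"];im=z["im"]
m=hsvmask(im,"blue")&(abs(W[...,0]-.55)<.03)&(W[...,2]>.13);p=W[m];print("blue",p.min(0),p.max(0))
im,d=read_camera("scene");cv2.imwrite("pics/s2.png",cv2.resize(im[110:260,240:440,::-1],(800,600),interpolation=cv2.INTER_CUBIC))
E
```

```text
t: 14.3
eef_pos: [0.546, 0.0876, 0.2481]
tool_rot: [-0.0, 0.72, 0.694, -0.001]
contact_force: [0.6, 0.3, -1.1]
gripper_width: 0.308
grasp_force: 38.2
t: 14.92
eef_pos: [0.5463, 0.0886, 0.2088]
tool_rot: [-0.0, 0.719, 0.695, -0.0]
contact_force: [0.6, 0.1, -0.6]
gripper_width: 0.308
grasp_force: 38.2
t: 15.3
eef_pos: [0.5467, 0.0887, 0.2096]
tool_rot: [0.0, 0.719, 0.695, 0.0]
contact_force: [0.1, -0.3, -0.1]
gripper_width: 0.307
grasp_force: 38.2
tcp [0.54674445 0.0886809  0.20956634] ytool deg -1.9485223089735353 ztool [ 0.  0. -1.]
blue [0.53222698 0.07642939 0.16004042] [0.56138468 0.10022969 0.22459957]
```

View pics/s2.png

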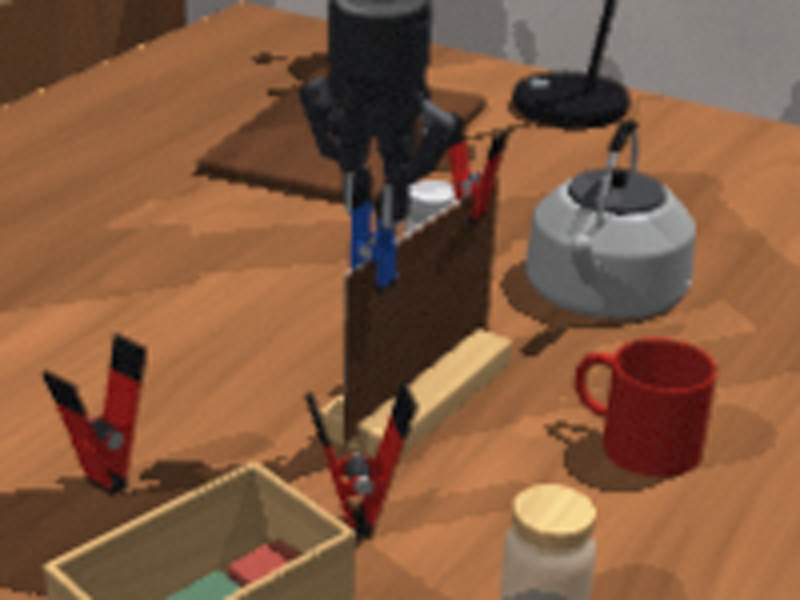

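View pics/w5.png

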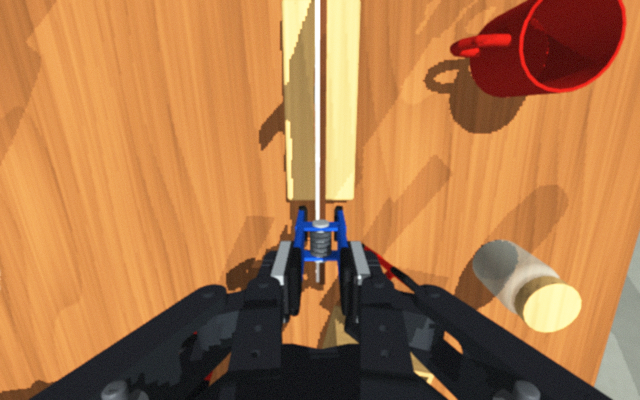

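The scene crop shows blue held at (375,245), straddling the edge, and red clipped on at (475,185). In the wrist view the blue clip's pin at (320,238) is centred over the edge line, and the contact force is about 0. Handing in.

```bash
python3 -m creep '[[-1,0,0,0,0,0,0],[-1,0,0,0,0,0,0],[-1,0,0,0,0,0,0]]'; python3 -c "
from station import *
print(hand_in())"
```

```text
t: 15.78
eef_pos: [0.5466, 0.0887, 0.2093]
tool_rot: [-0.0, 0.719, 0.695, 0.0]
contact_force: [-0.1, 0.1, -1.8]
gripper_width: 0.309
grasp_force: 38.2
the job is handed in; nothing more can be done
None
```

I handed the job in at about 16 s, and the hand-in returned no verdict: the red clip is clipped upright on the left third of the board's top edge and let go, and the blue clip is held wide open over the right third with no contact force measured.

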